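Take a drying specimen's temperature on the coasting turntable

TASK

Give the drying turntable a gentle push (it has a crossbar handle for this) so that it coasts at about one turn in five seconds, never at twice that. Then take the infrared thermometer out of its stand and, while the table coasts on untouched and still makes at least a turn in eight seconds, carry the thermometer upright along with the round core, its nose kept closely over the centre of the core's top face and about 3 cm above it, for a good six seconds without touching the specimens or the table. Finally stand the thermometer back in its stand and let go; the table may go on turning, with all specimens still standing on it, and the other things on the bench are left alone.

Things in the scene. Friction and masses are not known exactly. Their poses are not given: they have to be found in the camera images.
- turntable_base: Fixed grey round cast foot, 200 mm in diameter, of the specimen drying turntable. Origin on the bench, on the vertical axis of rotation. It carries the aluminium disc: 290 mm in diameter, its upper face 45 mm above the bench, a rim 5 mm high round its edge. The disc runs freely on a ball bearing and has no motor.
- turntable (a joint): Turn of the disc in rad, positive anticlockwise seen from above, unlimited either way, 0 at the start. Nominal: disc 1.6 kg, moment of inertia of disc with specimens 0.03 kg m2, bearing drag 0.0004 N m s/rad plus 0.00015 N m, so that once pushed to 1.2 rad/s it still turns at about 1.0 rad/s ten seconds later. Faster than 2.4 rad/s is too fast.
- bar_mid (a point): Middle of the crossbar handle that turns with the disc: a level steel bar 14 mm thick, on a 20 mm post on the axis, with a 32 mm collar 24 mm high at the middle and a black 20 mm ball on each end (124 mm over the balls). This point lies on the axis and on the bar's centre line, 160 mm above the bench; nothing else on the table is higher than 125 mm.
- bar_end (a point): Centre of one of the two balls of the crossbar, 52 mm from the axis, 160 mm above the bench. Turns with the disc; the other ball is as far on the other side.
- core: Mortar core specimen, the only round one on the turntable: an upright cylinder 50 mm in diameter and 80 mm high, 0.35 kg, standing loose on the disc with its centre 100 mm from the axis. Origin at the centre of its underside.
- core_top (a point): Centre of the core's flat top face, 80 mm above its origin, 125 mm above the bench. The thermometer reads a spot 26 mm across straight below its nose, which must stay wholly on this 50 mm face: nose within 12 mm of its centre.
- cube0: Mortar cube specimen, 50 mm, 0.275 kg, standing loose on the disc 100 mm from the axis. Origin at the centre of its underside. The core and the three cubes stand a quarter turn apart.
- cube1: Mortar cube specimen like cube0.
- cube2: Mortar cube specimen like cube0.
- thermometer: Pen-type infrared thermometer, 140 mm long, 0.18 kg, nose down in its stand. Origin at the centre of its nose tip, z up. Black round nose, 28 mm in diameter (22 mm at the tip), to z = 66 mm; above it, to z = 140 mm, a grey body 36 mm wide (x axis, display on the -x side) and 28 mm thick (y axis): grip across the 28 mm at z about 105 mm.
- stand: Fixed stand of the thermometer: a dark round foot, 100 mm in diameter and 12 mm thick, with an upright grey tube on it, bore 35 mm, flared to 46 mm at the rim 67 mm above the bench. Origin on the bench, on the tube's axis.
- stand_floor (a point): Centre of the floor inside the tube, 12 mm above the bench, where the thermometer's nose rests.
- mould: Bystander: dark steel three-gang cube mould, 70 x 200 x 56 mm. Origin at the centre of its underside.
- bottle: Bystander: closed white bottle, 64 mm in diameter, 150 mm high. Origin at the centre of its underside.
- beaker: Bystander: clear plastic cup, 72 mm at the rim, 85 mm high. Origin at the centre of its underside.
- spatula: Bystander: spatula lying on the bench. Origin at its underside.
Things that resemble listed ones, but are neither listed nor needed, are in the scene too. What is shaped like the cube2 but brown or purple is not meant.

How it is judged (in metres and radians):
On the way, in this order (a step that is already met when the one before it is completed fails the run):
1. the turntable has been set turning, faster than 0.8 rad/s ((velocity of joint turntable above 0.8 rad/s or velocity of joint turntable below -0.8 rad/s)), for 0.2 s.
2. for 6 s the upright thermometer's nose stays within 12 mm of the centre of the core's top face, 10 to 60 mm above it, while the turntable coasts untouched at more than 0.75 rad/s (horizontal distance between thermometer and core_top below 0.012 m and z of thermometer in the frame of core_top between 0.01 and 0.06 m and angle between thermometer's own z axis and vertical below 0.25 rad and (velocity of joint turntable above 0.75 rad/s or velocity of joint turntable below -0.75 rad/s) and contact force between each of the arm, the fingers and turntable_base below 0.2 N), for 6 s.
At the end, for the whole second after the job is handed in: The thermometer stands released and still in its stand, nose down on the tube's floor (within 10 mm of the middle, within 8 mm of the floor, leaning less than 0.2 rad); the core and the three cubes stand upright on the turntable, less than 125 mm from its axis. The turntable may still be turning (horizontal distance between thermometer and stand_floor below 0.01 m and z of thermometer in the frame of stand_floor below 0.008 m and angle between thermometer's own z axis and vertical below 0.2 rad and linear speed of thermometer below 0.02 m/s and angle between each of core, cube0, cube1, cube2's own z axis and vertical below 0.15 rad and horizontal distance between each of core, cube0, cube1, cube2 and turntable_base below 0.125 m and height (world z) of each of core, cube0, cube1, cube2 above 0.038 m); the robot touches nothing.
It fails at once if the turntable spun faster than 2.5 rad/s (velocity of joint turntable above 2.5 rad/s or velocity of joint turntable below -2.5 rad/s).
It fails at once if the thermometer knocked against the turntable or a specimen (contact force between thermometer and turntable_base above 1 N or contact force between thermometer and core above 1 N or contact force between thermometer and cube0 above 1 N or contact force between thermometer and cube1 above 1 N or contact force between thermometer and cube2 above 1 N).
It fails at once if the robot touched a specimen (contact force between any of the arm, the fingers and core above 1 N or contact force between any of the arm, the fingers and cube0 above 1 N or contact force between any of the arm, the fingers and cube1 above 1 N or contact force between any of the arm, the fingers and cube2 above 1 N).
It fails at once if a specimen tipped or slid from its place (not (angle between each of core, cube0, cube1, cube2's own z axis and vertical below 0.15 rad and horizontal distance between each of core, cube0, cube1, cube2 and turntable_base below 0.125 m and height (world z) of each of core, cube0, cube1, cube2 above 0.038 m)).
It fails at once if a bystander was disturbed (distance of any of mould, bottle, beaker, spatula from where it was at the start of the episode above 0.02 m).
It also fails if it takes over 61 s, if anything falls off the work surface, if the arm or the gripper's body presses on something with over 40 N, if the wrist force passes 120 N, or if a joint passes its speed limit or range.

ROBOT

A 6-joint arm with a two-finger parallel gripper is mounted at the origin on the work surface. World frame = base frame: x ahead of the robot, y to its left, z up, the work surface at z = 0. Lengths are in mm, angles in rad, forces in N, time in s.
With the tool pointing down it reaches from about 325 to 850 mm from the base axis. Payload 4.4 kg.
Tool frame: the origin (TCP) lies at the very end of the fingers, on their centre line; the grasp point (between the pads) lies 19 mm behind it (arm.grip_depth is the distance from the TCP to the grasp point, in mm); z points along the fingers, y is the line along which they close (so a half turn about z gives the same grasp; the last joint's range is limited). The gripper opens to 94 mm and grips with 3 to 60 N. Pads are 16 mm wide; open, the fingers measure 119 mm over their backs; the gripper's body (75 mm by 177 mm) begins 78 mm behind the grasp point.
Start: joints at [-1.377, 0.207, 1.542, -0, 1.393, -0.15], TCP at [194.343, -541.164, 205.447] pointing down, gripper open.
Joint ranges: [-2.73, 2.73], [-0.86, 2.22], [0.23, 2.46], [-1.11, 4.25], [0.08, 2.63], [-2.82, 2.82]. Speed limits (rad/s): [2.79, 2.79, 3.14, 3.14, 3.14, 3.14].

INTERFACE

Orientations are given as a unit quaternion [x, y, z, w].
In Python, from plant import arm gives the robot as it stands.
- The arm moves only by the tool carry_out, never from a script. Its argument "moves" is one flat list of numbers, 7 for each row, row after row: the closure, from 0 (fully open) to 1 (shut), then the shift along the tool's x, y, z in m, then the turn, a rotation vector about the tool's x, y, z in degrees. In form: [jaw, dx, dy, dz, rx, ry, rz, jaw, dx, dy, dz, rx, ry, rz, ...]. A call has 1 to 12 rows; each row shifts and turns the commanded pose from where the row before left it, along the tool's axes as they then stand; what a row does not reach is not made up. A row lasts 1/10 s, in which the tool goes at most 50 mm and 8.59 degrees, less where a joint would pass 70% of its speed; a pose out of reach is approached as far as the arm can. A call with a gripper value outside its range is refused whole. The fingers move at their own pace and stop on an object; "force" is the grip in N (left out, the last holds). Time passes only in rows, so rows that do not move let the fingers close. It gives the time, the measured TCP pose, the force, the opening and the grip force at its end, in the units of the state.
- arm.observe(): the state, without advancing time (a new reading comes with each control period).
- arm.get_image(name): name is "scene" or "top" or "wrist"; returns a dict with "frame" (400x640x3 uint8, red, green, blue), "camera_matrix" (3x3 intrinsics, pixels), "k1" (the pictures are not rectified: a ray, as slopes to the right and down, at radius r is drawn at 1 + k1 r^2 times it, then the intrinsics apply), "world_from_camera" (4x4, takes a point from camera to world coordinates); the wrist camera has in their place "hand_eye" (4x4, takes a point from camera to tool coordinates, whose origin is the TCP and whose axes are the flange's). Camera axes: x right, y down, z forward; pixel columns grow to the right and rows downward; lengths in mm; the calibration is good to about 2 mm. A picture is of the moment at which its call begins: read the wrist's pose just before it. There is no depth.
- arm.finish_job(): hands the job in; it is judged then, once.
Trained networks look in a picture, given as the dict that the camera call returned (one of the last four; its "shot" number tells which), for a name from the list of things; names that differ only in an ending like _2 or _b are one class to them, and where a whole thing is asked for, a point or a joint stands for the part that bears it (a point fixed in the world has none). Each returns a list of dicts, best first, with "confidence" (0 to 1); they miss things now and then, are a little off and sometimes report something else, mostly with a low value. They report only what shows in the picture. A call takes as long as a camera call. They do not tell look-alikes from the thing itself.
- arm.silhouettes(picture, name): "region" (400x640 bool, what is visible of it).
- arm.spot_point(picture, name): "location" ([x, y, z] in mm, in world coordinates, good to about 4 mm: a listed point, or the origin of a listed thing).
The state is a dict: "time_s": time; "joint_positions": joint angles; "joint_vel": joint speeds; "joint_torque": joint torques, N m; "tool_pos": TCP position; "tool_rot": TCP orientation; "ft_force": force on the tool from outside, world axes, zero at the start; "wrist_torque": the same for the moment, N m; "gripper_width": finger opening in mm; "grasp_force": force on a finger pad.
Only numpy, scipy, OpenCV 4.12 (cv2) and the standard library are available. Lean on these libraries where they do the work, as an engineer would, in place of code of your own. Each camera call takes 0.05 s, during which the arm holds its last target. There are 200 camera calls.

## Working session

There is one attempt and no reset: what is moved stays moved. The work goes in short steps, Python scripts to look and compute and a tool call to move; the robot and the scene stay as the last step left them, time stands still between calls to the robot, and variables do not carry over. Pictures are saved under pics/ and viewed, at most 10 in all, crops included, and the job is handed in when it is done.

Besides the shell and the picture viewer there is one more tool, called after "Request:" by a JSON object that holds its "api" and its "payload", one argument or row to a line. carry_out: Moves the arm, as the interface text tells. Its arguments: {"type":"object","properties":{"moves":{"type":"array","items":{"type":"number"}},"force":{"type":"number"}},"required":["moves"]}

```bash
mkdir -p pics; ls; cat > h.py <<'E'
import numpy as np,cv2
from plant import arm
from scipy.spatial.transform import Rotation as R
def st():
    s=arm.observe(); return s
E
python3 - <<'E'
from h import *
s=arm.observe();print({k:np.round(v,3).tolist() for k,v in s.items()})
p=arm.get_image("top");q=arm.get_image("scene")
cv2.imwrite('pics/a.png',cv2.cvtColor(p['frame'],cv2.COLOR_RGB2BGR))
cv2.imwrite('pics/b.png',cv2.cvtColor(q['frame'],cv2.COLOR_RGB2BGR))
for n in ['turntable_base','bar_mid','bar_end','core','core_top','cube0','thermometer','stand','stand_floor','mould','bottle','beaker','spatula']:
    for nm,im in (('top',p),('scene',q)):
        print(n,nm,[(np.round(d['location']).tolist(),round(d['confidence'],2)) for d in arm.spot_point(im,n)][:5])
print(p['world_from_camera'].round(3).tolist(),q['world_from_camera'].round(3).tolist(),p['camera_matrix'].tolist(),p['k1'])
print(arm.observe()['time_s'])
E
```

```text
pics
{'time_s': 0.0, 'joint_positions': [-1.377, 0.207, 1.543, 0.0, 1.394, -0.151], 'joint_vel': [0.001, -0.0, -0.002, -0.001, -0.001, -0.0], 'joint_torque': [-0.001, -37.088, -28.142, 0.069, 0.036, -0.0], 'tool_pos': [194.184, -540.365, 204.315], 'tool_rot': [0.985, 0.172, -0.0, -0.001], 'ft_force': [0.079, 0.562, -1.495], 'wrist_torque': [0.001, -0.041, 0.035], 'grasp_force': 0.0, 'gripper_width': 93.858}
turntable_base top [([569.0, -114.0, -1.0], 0.97)]
turntable_base scene [([568.0, -111.0, 2.0], 0.88)]
bar_mid top [([575.0, -112.0, 161.0], 0.96)]
bar_mid scene [([570.0, -112.0, 156.0], 0.67)]
bar_end top [([607.0, -142.0, 159.0], 0.66)]
bar_end scene [([608.0, -144.0, 160.0], 0.69)]
core top [([633.0, -34.0, 42.0], 0.84)]
core scene [([629.0, -31.0, 47.0], 0.95)]
core_top top [([630.0, -32.0, 129.0], 0.55)]
core_top scene [([630.0, -33.0, 121.0], 0.63)]
cube0 top [([650.0, -172.0, 42.0], 0.77), ([510.0, -193.0, 39.0], 0.65), ([487.0, -52.0, 44.0], 0.61), ([572.0, 160.0, -4.0], 0.55), ([441.0, 159.0, 2.0], 0.52)]
cube0 scene [([442.0, 156.0, -1.0], 0.81), ([494.0, -54.0, 45.0], 
[... 489 characters left out ...]
le top [([673.0, -406.0, -3.0], 0.97)]
bottle scene [([674.0, -407.0, -2.0], 0.84), ([456.0, 374.0, 3.0], 0.36)]
beaker top [([585.0, 502.0, -2.0], 0.75), ([648.0, -173.0, 45.0], 0.72)]
beaker scene [([580.0, 503.0, -0.0], 0.7)]
spatula top [([421.0, -401.0, -2.0], 0.78)]
spatula scene [([424.0, -402.0, 1.0], 0.96)]
[[-0.02, -0.977, 0.211, 296.206], [-1.0, 0.02, -0.001, 42.35], [-0.004, -0.211, -0.977, 1348.345], [0.0, 0.0, 0.0, 1.0]] [[-0.539, 0.643, -0.544, 1230.975], [0.842, 0.414, -0.345, 447.084], [0.004, -0.645, -0.765, 987.812], [0.0, 0.0, 0.0, 1.0]] [[408.49466445542737, 0.0, 318.9591845727599], [0.0, 408.49466445542737, 194.40871831396544], [0.0, 0.0, 1.0]] -0.041209743314192485
1.4
```

View pics/a.png

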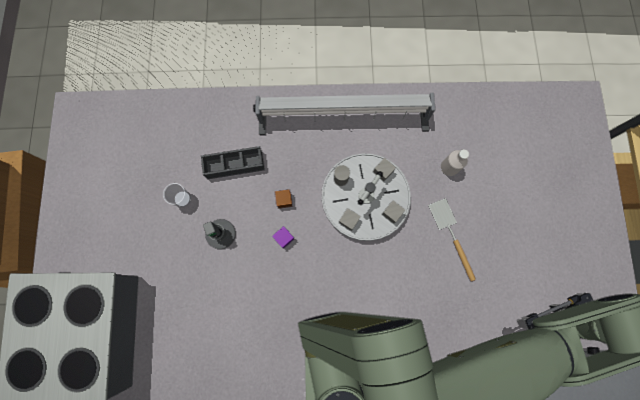

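View pics/b.png

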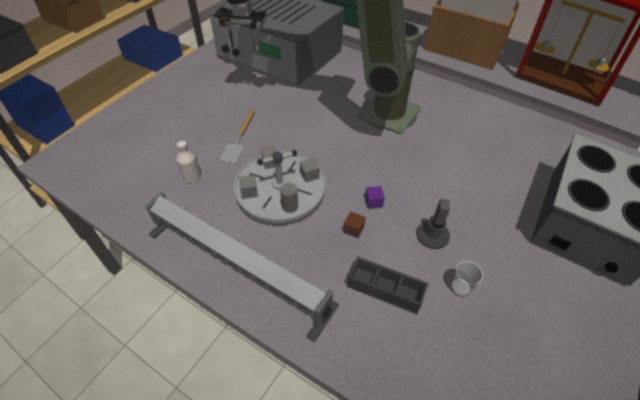

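The top view shows the turntable at (366,197), with the core, the only round specimen, at (342,173). The crossbar runs from upper right to lower left. The thermometer is in its stand at (218,233). The brown (284,198) and purple (284,237) cubes are lookalikes and stay untouched. The scene view agrees: table (280,185), core (289,196), thermometer (440,215). Next I'll refine the geometry and confirm with one crop.

```bash
cat >> h.py <<'E'
def ray(p,uv):
    K=p['camera_matrix'];W=p['world_from_camera']
    d=np.array([(uv[0]-K[0,2])/K[0,0],(uv[1]-K[1,2])/K[1,1]]);u=d.copy()
    for _ in range(10): u=d/(1+p['k1']*(u@u))
    return W[:3,3],W[:3,:3]@np.r_[u,1]
def proj(p,X,W=None):
    W=p['world_from_camera'] if W is None else W
    c=np.linalg.inv(W)@np.r_[X,1];u=c[:2]/c[2];u=u*(1+p['k1']*(u@u));K=p['camera_matrix']
    return np.array([K[0,0]*u[0]+K[0,2],K[1,1]*u[1]+K[1,2]])
def onz(p,uv,z):
    o,d=ray(p,uv);return o+d*(z-o[2])/d[2]
def totool(d,rot):
    return R.from_quat(rot).inv().apply(d)
E
python3 - <<'E'
from h import *
p=arm.get_image("top");q=arm.get_image("scene");w=arm.get_image("wrist")
print(w['hand_eye'].round(2).tolist(),w['camera_matrix'].round(1).tolist(),w['k1'])
for n in ['turntable_base','bar_mid','bar_end','core','core_top','cube0','stand','thermometer']:
    for nm,im in (('top',p),('scene',q)):
        print(n,nm,[(np.round(d['location']).tolist(),round(d['confidence'],2)) for d in arm.spot_point(im,n)][:3])
c=p['frame'][140:255,195:425];cv2.imwrite('pics/c.png',cv2.resize(cv2.cvtColor(c,cv2.COLOR_RGB2BGR),(800,400),interpolation=cv2.INTER_CUBIC))
print(proj(p,[570,-112,160]),R.from_quat(arm.observe()['tool_rot']).as_matrix().round(3).tolist(),arm.observe()['time_s'])
E
```

```text
[[0.0, -0.97, -0.23, 64.57], [1.0, 0.0, 0.0, 1.74], [-0.0, -0.23, 0.97, -178.62], [0.0, 0.0, 0.0, 1.0]] [[350.5, 0.0, 318.5], [0.0, 350.5, 200.5], [0.0, 0.0, 1.0]] -0.053509008956731406
turntable_base top [([572.0, -112.0, 1.0], 0.84)]
turntable_base scene [([570.0, -114.0, 4.0], 0.58)]
bar_mid top [([572.0, -108.0, 160.0], 0.59)]
bar_mid scene [([573.0, -115.0, 160.0], 0.85), ([628.0, -28.0, 50.0], 0.72), ([610.0, -143.0, 159.0], 0.52)]
bar_end top [([612.0, -138.0, 161.0], 0.73)]
bar_end scene [([610.0, -144.0, 160.0], 0.8), ([629.0, -29.0, 42.0], 0.74)]
core top [([631.0, -33.0, 42.0], 0.63), ([702.0, 331.0, -1.0], 0.6)]
core scene [([628.0, -28.0, 46.0], 0.55)]
core_top top [([628.0, -31.0, 129.0], 0.83)]
core_top scene [([633.0, -34.0, 121.0], 0.58), ([491.0, -54.0, 45.0], 0.39)]
cube0 top [([485.0, -52.0, 46.0], 0.82), ([443.0, 159.0, -2.0], 0.82), ([648.0, -171.0, 42.0], 0.8)]
cube0 scene [([493.0, -55.0, 46.0], 0.85), ([444.0, 158.0, -3.0], 0.83), ([657.0, -176.0, 43.0], 0.79)]
stand top [([460.0, 371.0, 1.0], 0.97)]
stand scene [([456.0, 376.0, 3.0], 0.72)]
thermometer top [([463.0, 372.0, 12.0], 0.52)]
thermometer scene [([459.0, 372.0, 11.0], 0.79)]
[370.23304695 187.82305806] [[0.941, 0.338, -0.0], [0.338, -0.941, 0.0], [-0.0, -0.0, -1.0]] 2.35
```

View pics/c.png

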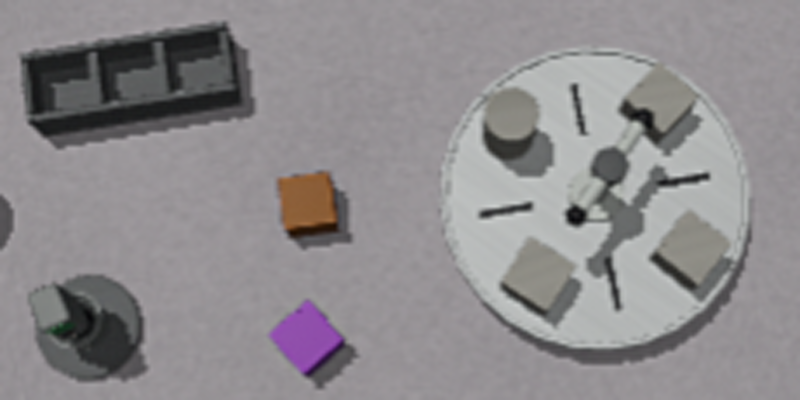

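The crop shows the core as the only round specimen (511,115), the balls at (577,214) and (643,118), and the thermometer's top at (48,310). The brown and purple cubes are lookalikes. I'll go over the thermometer first to see its yaw with the wrist camera.

Request:
{"api": "carry_out", "payload": {
  "moves": [0,0.0343,-0.0345,-0.0046,0,0,0,0,0.0343,-0.0345,-0.0046,0,0,0,0,0.0343,-0.0345,-0.0046,0,0,0,0,0.0343,-0.0345,-0.0046,0,0,0,0,0.0343,-0.0345,-0.0046,0,0,0,0,0.0343,-0.0345,-0.0046,0,0,0,0,0.0343,-0.0345,-0.0046,0,0,0,0,0.0343,-0.0345,-0.0046,0,0,0,0,0.0343,-0.0345,-0.0046,0,0,0,0,0.0343,-0.0345,-0.0046,0,0,0],
  "force": 25
}}

```text
time_s: 3.35
tool_pos: [401.1, -98.7, 252.1]
tool_rot: [0.985, 0.171, 0.001, 0.0]
ft_force: [-0.1, -0.7, 0.6]
gripper_width: 93.8
grasp_force: 0.0
```

Request:
{"api": "carry_out", "payload": {
  "moves": [0,0.0215,-0.0424,-0.001,0,0,0,0,0.0215,-0.0424,-0.001,0,0,0,0,0.0215,-0.0424,-0.001,0,0,0,0,0.0215,-0.0424,-0.001,0,0,0,0,0.0215,-0.0424,-0.001,0,0,0,0,0.0215,-0.0424,-0.001,0,0,0,0,0.0215,-0.0424,-0.001,0,0,0,0,0.0215,-0.0424,-0.001,0,0,0,0,0.0215,-0.0424,-0.001,0,0,0,0,0.0215,-0.0424,-0.001,0,0,0,0,0,0,0,0,0,0,0,0,0,0,0,0,0]
}}

```text
time_s: 4.55
tool_pos: [459.1, 371.7, 260.8]
tool_rot: [0.985, 0.173, -0.001, 0.001]
ft_force: [0.2, -0.6, 1.3]
gripper_width: 94.0
grasp_force: 0.0
```

```bash
python3 - <<'E'
from h import *
s=arm.observe();w=arm.get_image("wrist")
T=np.eye(4);T[:3,:3]=R.from_quat(s['tool_rot']).as_matrix();T[:3,3]=s['tool_pos'];w['world_from_camera']=T@w['hand_eye']
np.save('wc.npy',w['world_from_camera']);np.save('wf.npy',w['frame'])
cv2.imwrite('pics/d.png',cv2.cvtColor(w['frame'],cv2.COLOR_RGB2BGR))
for n in ['thermometer','stand']: print(n,[(np.round(d['location'],1).tolist(),round(d['confidence'],2)) for d in arm.spot_point(w,n)][:3])
print(s['tool_pos'],s['tool_rot'],s['time_s'],s['joint_positions'])
w2=arm.get_image("top")
E
```

```text
thermometer [([464.3, 367.5, 10.6], 0.78)]
stand [([455.5, 369.8, -2.6], 0.81)]
[459.13304342 371.66720122 260.761767  ] [ 9.84996883e-01  1.72570214e-01 -5.89423230e-04  5.61244871e-04] 4.55 [ 5.34427511e-01  2.04313665e-01  1.43003599e+00 -6.34996831e-04
  1.50874235e+00  1.75838670e+00]
```

View pics/d.png

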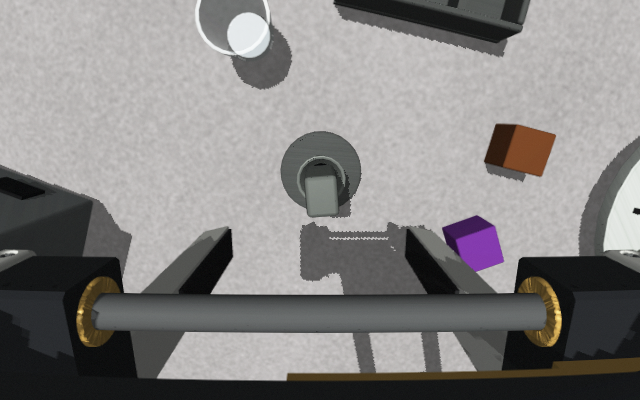

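The wrist view shows the thermometer's top face at (306–339, 176–217), long side almost along tool x, so the current jaw line already fits. I'll measure its corners.

```bash
python3 - <<'E'
from h import *
f=np.load('wf.npy');W=np.load('wc.npy')
p=dict(camera_matrix=np.array([[350.5,0,318.5],[0,350.5,200.5],[0,0,1.]]),k1=-.0535,world_from_camera=W)
c=f[145:230,275:365];cv2.imwrite('pics/e.png',cv2.resize(cv2.cvtColor(c,cv2.COLOR_RGB2BGR),None,fx=6.6,fy=6.6,interpolation=cv2.INTER_CUBIC))
g=c.astype(int);print(g[50,26:70].mean(1).round().tolist());print(g[:,46].mean(1).round().tolist())
E
```

```text
[90.0, 101.0, 122.0, 137.0, 79.0, 99.0, 113.0, 122.0, 130.0, 133.0, 132.0, 133.0, 133.0, 131.0, 132.0, 133.0, 132.0, 131.0, 132.0, 131.0, 131.0, 130.0, 132.0, 132.0, 131.0, 132.0, 130.0, 131.0, 130.0, 132.0, 131.0, 129.0, 131.0, 123.0, 111.0, 95.0, 67.0, 50.0, 53.0, 44.0, 44.0, 43.0, 44.0, 44.0]
[94.0, 94.0, 92.0, 94.0, 93.0, 95.0, 96.0, 97.0, 93.0, 93.0, 82.0, 164.0, 125.0, 100.0, 51.0, 52.0, 52.0, 52.0, 18.0, 7.0, 38.0, 56.0, 57.0, 55.0, 58.0, 59.0, 59.0, 59.0, 58.0, 59.0, 60.0, 91.0, 117.0, 121.0, 127.0, 136.0, 134.0, 135.0, 135.0, 134.0, 137.0, 136.0, 134.0, 133.0, 133.0, 132.0, 133.0, 133.0, 131.0, 132.0, 131.0, 131.0, 131.0, 130.0, 129.0, 128.0, 129.0, 130.0, 128.0, 128.0, 128.0, 127.0, 128.0, 127.0, 127.0, 127.0, 125.0, 126.0, 125.0, 109.0, 93.0, 94.0, 189.0, 189.0, 186.0, 184.0, 182.0, 185.0, 188.0, 189.0, 190.0, 92.0, 92.0, 90.0, 91.0]
```

View pics/e.png

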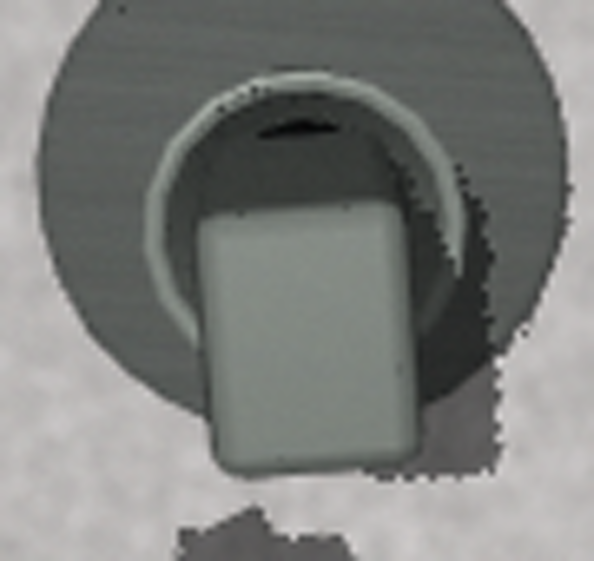

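```bash
python3 - <<'E'
from h import *
W=np.load('wc.npy')
p=dict(camera_matrix=np.array([[350.5,0,318.5],[0,350.5,200.5],[0,0,1.]]),k1=-.0535,world_from_camera=W)
C=[onz(p,np.array(c)/6.6+[275,145],152) for c in [(197,208),(404,199),(421,470),(214,477)]]
C=np.array(C)[:,:2];print(C.round(1),C.mean(0))
ang=lambda v:np.degrees(np.arctan2(v[1],v[0]))
for a,b in((3,0),(2,1),(1,0),(2,3)):print(np.linalg.norm(C[b]-C[a]),ang(C[b]-C[a]))
# stand foot circle top z=12: left(37,170) right(568,170)... centre
for q,z in (((303,170),12),((303,232),67)): print(onz(p,np.array(q)/6.6+[275,145],z))
print('toolx yaw',ang(W[:2,:2]@np.array([0,-1])))
# bar angle from crop c
q=arm.get_image('top')
P=[onz(q,[195+u*230/800,140+v*115/400],160)[:2] for u,v in((643,118),(577,214),(609,166))]
print(np.round(P,1),ang(P[0]-P[1]),(P[0]+P[1])/2)
E
```

```text
[[473.2 386.7]
 [483.2 362.7]
 [450.9 348.2]
 [440.9 373. ]] [462.05723004 367.64616939]
35.11239009643562 23.00248519745883
35.36870760420595 24.130902214537606
26.00235918524584 112.43354727446855
26.702430566842093 111.91314055569885
[463.61492146 367.85889436  12.        ]
[461.3824096  367.50910382  67.        ]
toolx yaw 19.90969160332877
[[ 612.3 -143. ]
 [ 528.9  -82.3]
 [ 570.3 -111.6]] -36.016509024482716 [ 570.60729811 -112.6774877 ]
```

Thermometer yaw is about 23°, centre about (461,369), and the bar lies at -36°. Now over the turntable axis.

Request:
{"api": "carry_out", "payload": {
  "moves": [0,-0.0054,0.0448,0,0,0,0,0,-0.0054,0.0448,0,0,0,0,0,-0.0054,0.0448,0,0,0,0,0,-0.0054,0.0448,0,0,0,0,0,-0.0054,0.0448,0,0,0,0,0,-0.0054,0.0448,0,0,0,0,0,-0.0054,0.0448,0,0,0,0,0,-0.0054,0.0448,0,0,0,0,0,-0.0054,0.0448,0,0,0,0,0,-0.0054,0.0448,0,0,0,0,0,-0.0054,0.0448,0,0,0,0,0,0,0,0.044,0,0,0]
}}

```text
time_s: 6.0
tool_pos: [575.4, -121.1, 224.6]
tool_rot: [0.986, 0.168, 0.007, 0.005]
ft_force: [0.1, 0.6, 0.3]
gripper_width: 94.1
grasp_force: 0.0
```

```bash
python3 - <<'E'
from h import *
s=arm.observe();print(s['tool_pos'],s['joint_positions'],s['time_s'],R.from_quat(s['tool_rot']).as_matrix()[:2,0])
w=arm.get_image("wrist")
cv2.imwrite('pics/f.png',cv2.cvtColor(w['frame'],cv2.COLOR_RGB2BGR))
E
```

```text
[ 575.36767345 -121.1201898   224.63750406] [-0.35341816  0.20719063  1.50081676 -0.00206006  1.4157525   0.88085156] 6.0 [0.94370841 0.33054399]
```

View pics/f.png

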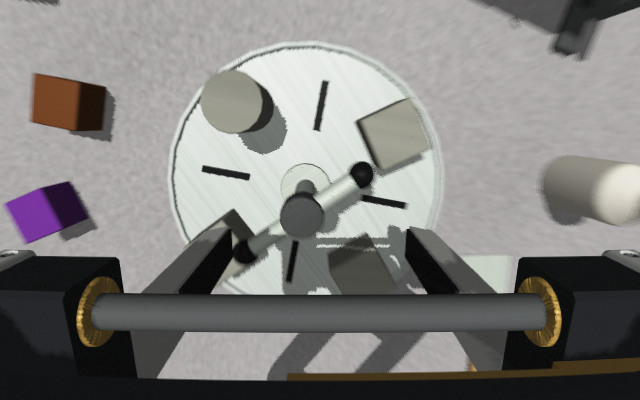

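The picture shows the bar from (245,252) to (362,173) and the fingertips at (230,230) and (408,230), so both tips are well behind the balls for an anticlockwise push. The arm was still settling. Descend now.

Request:
{"api": "carry_out", "payload": {
  "moves": [0,0,0,0,0,0,0,0,0,0,0.02,0,0,0,0,0,0,0.03,0,0,0,0,0,0,0.02,0,0,0,0,0,0,0,0,0,0]
}}

```text
time_s: 6.55
tool_pos: [568.4, -111.2, 146.2]
tool_rot: [0.985, 0.172, -0.002, -0.001]
ft_force: [-0.1, 0.4, -0.7]
gripper_width: 94.4
grasp_force: 0.0
```

```bash
python3 - <<'E'
from h import *
s=arm.observe();print(s['tool_pos'],s['joint_positions'],s['time_s'],R.from_quat(s['tool_rot']).as_matrix()[:2,0],s['ft_force'])
E
```

```text
[ 568.37835686 -111.2294385   146.16729829] [-3.42724112e-01  2.72299294e-01  1.58828520e+00  1.37784547e-04
  1.28553824e+00  8.82043454e-01] 6.55 [0.94073308 0.33913069] [-0.08419254  0.38753916 -0.65046127]
```

Request:
{"api": "carry_out", "payload": {
  "moves": [0,0,0,0,0,0,-4,0,0,0,0,0,0,-4,0,0,0,0,0,0,-3,0,0,0,0,0,0,-2,0,0,0,0,0,0,-2,0,0,0,0,0,0,-3,0,0,0,0,0,0,-4,0,0,0,0,0,0,-5,0,0,0,0,0,0,-6,0,0,0,0,0,0,-7,0,0,0,0,0,0,-7]
}}

```text
time_s: 7.65
tool_pos: [571.8, -112.6, 150.9]
tool_rot: [0.833, 0.553, 0.001, 0.002]
ft_force: [0.7, 0.3, 0.1]
gripper_width: 93.7
grasp_force: 0.0
```

Request:
{"api": "carry_out", "payload": {
  "moves": [0,0,0,0,0,0,-3,0,0,0,0,0,0,0,0,0,0,-0.04,0,0,0,0,0,0,-0.04,0,0,0]
}}

```text
time_s: 8.05
tool_pos: [569.6, -112.0, 228.8]
tool_rot: [0.821, 0.572, -0.0, -0.001]
ft_force: [0.9, -0.6, -0.3]
gripper_width: 93.5
grasp_force: 0.0
```

```bash
cat >> h.py <<'E'
import json,os
def look(n=1,cams=('top','scene')):
    "append core_top sightings (t,x,y,conf) to log"
    L=json.load(open('log.json')) if os.path.exists('log.json') else []
    for _ in range(n):
        for c in cams:
            t=arm.observe()['time_s'];p=arm.get_image(c)
            for d in arm.spot_point(p,'core_top'):
                x=d['location']
                if abs(x[2]-125)<15 and abs(np.hypot(x[0]-571,x[1]+112)-100)<15: L.append([t,*x[:2],d['confidence'],c]);break
    json.dump(L,open('log.json','w'));return L
E
python3 - <<'E'
from h import *
s=arm.observe();r=R.from_quat(s['tool_rot']).as_matrix();print(s['tool_pos'],s['time_s'],np.degrees(np.arctan2(r[1,0],r[0,0])))
for l in look(2): print(np.round(l[:4],2),np.arctan2(l[2]+112,l[1]-571).round(3))
E
```

```text
[ 569.5765011  -112.00632307  228.80503718] 8.05 69.71321782198017
[  8.05 520.3  -23.5    0.63] 2.091
[  8.15 513.4  -34.9    0.81] 2.212
[ 8.250e+00  5.023e+02 -3.940e+01  3.900e-01] 2.329
[  8.35 496.2  -52.     0.69] 2.466
```

The table turns at about 1.24 rad/s. Next I'll plan the run to the thermometer.

```bash
cat >> h.py <<'E'
def rows(d,yaw0,dyaw):
    "d: (n,3) world mm per row, dyaw deg per row; tool pointing down; prints rows"
    out=[]
    for v,a in zip(d,dyaw):
        c,s=np.cos(np.radians(yaw0)),np.sin(np.radians(yaw0))
        out.append([round((c*v[0]+s*v[1])/1e3,4),round((s*v[0]-c*v[1])/1e3,4),round(-v[2]/1e3,4),0,0,round(-a,2)]);yaw0+=a
    return out
E
python3 - <<'E'
from h import *
w=np.array([.6,1,1,1,1,1,1,1,1,1,.7,.3]);w/=w.sum()
for r in rows(w[:,None]*np.array([461-570.5,369.5+112,10]),69.9,-46.9*w):print(r,np.linalg.norm(r[:3]))
E
```

```text
[np.float64(0.0235), np.float64(-0.0152), np.float64(-0.0006), 0, 0, np.float64(2.65)] 0.027993749302299614
[np.float64(0.0379), np.float64(-0.0271), np.float64(-0.0009), 0, 0, np.float64(4.42)] 0.04660075106690878
[np.float64(0.0357), np.float64(-0.0299), np.float64(-0.0009), 0, 0, np.float64(4.42)] 0.04657585211244127
[np.float64(0.0333), np.float64(-0.0326), np.float64(-0.0009), 0, 0, np.float64(4.42)] 0.046609655652021284
[np.float64(0.0307), np.float64(-0.0351), np.float64(-0.0009), 0, 0, np.float64(4.42)] 0.04664021869588521
[np.float64(0.0279), np.float64(-0.0373), np.float64(-0.0009), 0, 0, np.float64(4.42)] 0.04658873254339508
[np.float64(0.0249), np.float64(-0.0394), np.float64(-0.0009), 0, 0, np.float64(4.42)] 0.04661737873368686
[np.float64(0.0218), np.float64(-0.0412), np.float64(-0.0009), 0, 0, np.float64(4.42)] 0.046620703555394785
[np.float64(0.0185), np.float64(-0.0427), np.float64(-0.0009), 0, 0, np.float64(4.42)] 0.046544065142615124
[np.float64(0.0152), np.float64(-0.044), np.float64(-0.0009), 0, 0, np.float64(4.42)] 0.0465601761165054
[np.float64(0.0082), np.float64(-0.0316), np.float64(-0.0007), 0, 0, np.float64(3.1)] 0.03265409622084188
[np.float64(0.0028), np.float64(-0.0137), np.float64(-0.0003), 0, 0, np.float64(1.33)] 0.013986421987055875
```

Request:
{"api": "carry_out", "payload": {
  "moves": [0,0.0235,-0.0152,-0.0006,0,0,2.65,0,0.0379,-0.0271,-0.0009,0,0,4.42,0,0.0357,-0.0299,-0.0009,0,0,4.42,0,0.0333,-0.0326,-0.0009,0,0,4.42,0,0.0307,-0.0351,-0.0009,0,0,4.42,0,0.0279,-0.0373,-0.0009,0,0,4.42,0,0.0249,-0.0394,-0.0009,0,0,4.42,0,0.0218,-0.0412,-0.0009,0,0,4.42,0,0.0185,-0.0427,-0.0009,0,0,4.42,0,0.0152,-0.044,-0.0009,0,0,4.42,0,0.0082,-0.0316,-0.0007,0,0,3.1,0,0.0028,-0.0137,-0.0003,0,0,1.33]
}}

```text
time_s: 9.65
tool_pos: [459.7, 371.7, 235.4]
tool_rot: [0.98, 0.199, -0.001, 0.0]
ft_force: [1.1, -0.9, -1.0]
gripper_width: 94.5
grasp_force: 0.0
```

Request:
{"api": "carry_out", "payload": {
  "moves": [0,0,0,0.015,0,0,0,0,0,0,0.035,0,0,0,0,0,0,0.04,0,0,0]
}}

```text
time_s: 9.95
tool_pos: [462.3, 368.4, 145.7]
tool_rot: [0.98, 0.198, 0.001, 0.0]
ft_force: [0.8, 1.1, -0.5]
gripper_width: 93.8
grasp_force: 0.0
```

```bash
python3 - <<'E'
from h import *
look(1)
s=arm.observe();r=R.from_quat(s['tool_rot']).as_matrix();print(s['tool_pos'],s['time_s'],np.degrees(np.arctan2(r[1,0],r[0,0])))
for l in look(0): print(np.round(l[:4],2),np.arctan2(l[2]+112,l[1]-571).round(3))
E
```

```text
[460.92459964 367.5237257  145.37645371] 10.15 22.843058323156395
[  8.05 520.3  -23.5    0.63] 2.091
[  8.15 513.4  -34.9    0.81] 2.212
[ 8.250e+00  5.023e+02 -3.940e+01  3.900e-01] 2.329
[  8.35 496.2  -52.     0.69] 2.466
[   9.95  545.2  -206.6     0.64] -1.837
[  10.05  557.6  -216.8     0.75] -1.698
```

Request:
{"api": "carry_out", "payload": {
  "moves": [0,0,0,0.03,0,0,0,0.2,0,0,0.017,0,0,0,0.6,0,0,0,0,0,0,1,0,0,0,0,0,0,1,0,0,0,0,0,0,1,0,0,0,0,0,0,1,0,0,0,0,0,0],
  "force": 30
}}

```text
time_s: 10.85
tool_pos: [462.6, 369.6, 101.4]
tool_rot: [0.98, 0.198, 0.001, -0.0]
ft_force: [-0.3, 0.0, -0.2]
gripper_width: 49.5
grasp_force: 0.0
```

```bash
python3 - <<'E'
from h import *
look(1)
s=arm.observe();r=R.from_quat(s['tool_rot']).as_matrix();print(s['tool_pos'],s['time_s'],s['gripper_width'],s['grasp_force'],s['ft_force'],s['wrist_torque'],np.degrees(np.arctan2(r[1,0],r[0,0])))
for l in look(0): print(np.round(l[:4],2),np.arctan2(l[2]+112,l[1]-571).round(3))
E
```

```text
[461.86304201 369.24555832 100.381827  ] 11.05 33.13031764097293 0.0 [-0.74125749 -0.51251117  0.05172245] [0.00162738 0.0355039  0.01702274] 22.901522516659234
[  8.05 520.3  -23.5    0.63] 2.091
[  8.15 513.4  -34.9    0.81] 2.212
[ 8.250e+00  5.023e+02 -3.940e+01  3.900e-01] 2.329
[  8.35 496.2  -52.     0.69] 2.466
[   9.95  545.2  -206.6     0.64] -1.837
[  10.05  557.6  -216.8     0.75] -1.698
[  10.85  645.1  -177.4     0.68] -0.723
[  10.95  654.2  -168.5     0.86] -0.597
```

Request:
{"api": "carry_out", "payload": {
  "moves": [1,0,0,0,0,0,0,1,0,0,0,0,0,0,1,0,0,0,0,0,0,1,0,0,-0.02,0,0,0,1,0,0,-0.04,0,0,0,1,0,0,-0.045,0,0,0,1,0,0,-0.038,0,0,0],
  "force": 30
}}

```text
time_s: 11.75
tool_pos: [461.6, 369.0, 244.4]
tool_rot: [0.98, 0.198, -0.0, 0.0]
ft_force: [0.6, 0.1, -1.5]
gripper_width: 27.9
grasp_force: 30.0
```

```bash
python3 - <<'E'
from h import *
s=arm.observe();print(s['tool_pos'],s['time_s'],s['gripper_width'],s['grasp_force'],s['ft_force'],s['wrist_torque'])
look(2)
s=arm.observe();r=R.from_quat(s['tool_rot']).as_matrix();print(s['tool_pos'],s['time_s'],s['gripper_width'],s['grasp_force'],s['ft_force'],s['wrist_torque'],np.degrees(np.arctan2(r[1,0],r[0,0])))
from scipy.optimize import least_squares
L=look(0);t=np.array([l[0] for l in L]);P=np.array([l[1:3] for l in L])
def mod(q,t):
    tau=t-8;ph=q[2]+q[3]*tau-.5*q[4]*tau**2
    return np.c_[q[0]+100*np.cos(ph),q[1]+100*np.sin(ph)]
f=least_squares(lambda q:np.r_[((mod(q,t)-P)/3).ravel(),(q[4]-.021)/.004,(q[0]-571)/2,(q[1]+112)/2],[571,-112,2.03,1.25,.021],loss='soft_l1')
print(f.x,np.round(mod(f.x,t)-P,1).tolist(),t)
J=np.linalg.inv(f.jac.T@f.jac);print(np.sqrt(np.diag(J)))
w=arm.get_image('top')
for c in('top','scene'):
    w=arm.get_image(c);s=arm.observe()
    print([(np.round(d['location'],1).tolist(),round(d['confidence'],2)) for d in arm.spot_point(w,'thermometer')][:2],s['tool_pos'],s['time_s'])
E
```

```text
[461.6115148  368.98056595 244.39007459] 11.75 27.929278067382306 29.995440244674683 [ 0.60085605  0.07541329 -1.52190982] [ 0.03782517 -0.07394117  0.00097513]
[460.26298503 368.20140214 239.90064914] 12.15 27.698948102808227 29.995480477809906 [-0.04543592  0.57615394 -2.20656852] [-0.01916733 -0.02260102 -0.04685195] 22.891758445362147
[ 5.71528704e+02 -1.12199737e+02  2.02328030e+00  1.26755411e+00
  2.11637441e-02] [[1.9, -1.7], [-1.8, 2.8], [-0.3, -0.9], [-2.7, 2.4], [0.9, -2.3], [0.5, 5.5], [0.7, -1.7], [-0.9, -1.2], [1.3, -1.5], [-1.2, 2.0], [0.9, -1.7], [-1.1, 2.5]] [ 8.05  8.15  8.25  8.35  9.95 10.05 10.85 10.95 11.75 11.85 11.95 12.05]
[0.90757703 1.23417377 0.02093159 0.01171342 0.00390655]
[([460.4, 373.1, 12.9], 0.69), ([458.8, 372.1, 155.3], 0.55)] [460.76962712 368.51653513 240.77165776] 12.25
[([459.7, 367.6, 153.6], 0.75), ([655.7, -166.1, 42.4], 0.2)] [461.27943522 368.82993074 241.77738418] 12.35
```

Grasp is good (27.9 mm, 30 N) and the fit of the core's motion is good. I'll wait a little to measure the drag before tracking.

```bash
python3 -c "
from h import *
look(4);print(arm.observe()['time_s'],arm.observe()['tool_pos'])"
```

```text
13.2 [461.77675778 369.15627618 243.14978329]
```

Request:
{"api": "carry_out", "payload": {
  "moves": [1,0,0,0,0,0,0,1,0,0,0,0,0,0,1,0,0,0,0,0,0,1,0,0,0,0,0,0,1,0,0,0,0,0,0,1,0,0,0,0,0,0,1,0,0,0,0,0,0,1,0,0,0,0,0,0]
}}

```text
time_s: 14.0
tool_pos: [461.8, 369.2, 243.2]
tool_rot: [0.98, 0.198, 0.0, 0.0]
ft_force: [0.6, 0.4, -1.6]
gripper_width: 27.9
grasp_force: 30.0
```

```bash
cat >> h.py <<'E'
from scipy.optimize import least_squares
def mod(q,t):
    tau=t-8;ph=q[2]+q[3]*tau-.5*q[4]*tau**2
    return np.c_[q[0]+100*np.cos(ph),q[1]+100*np.sin(ph)]
def fit(pr=1):
    L=look(0);t=np.array([l[0] for l in L]);P=np.array([l[1:3] for l in L])
    f=least_squares(lambda q:np.r_[((mod(q,t)-P)/3).ravel(),(q[4]-.021)/.006,(q[0]-571)/2,(q[1]+112)/2],[571,-112,2.03,1.26,.021],loss='soft_l1')
    if pr: print(f.x,np.sqrt(np.diag(np.linalg.inv(f.jac.T@f.jac))),len(t));print(np.abs(mod(f.x,t)-P).mean(0),(mod(f.x,t)-P)[-8:].round(1).tolist())
    return f.x
E
python3 -c "
from h import *
look(5);fit();print(arm.observe()['time_s'],arm.observe()['tool_pos'])"
```

```text
[ 5.71033407e+02 -1.13033469e+02  2.01296822e+00  1.27527419e+00
  2.17847257e-02] [0.67363775 0.79303847 0.01948266 0.01173765 0.00329052] 28
[1.76420697 2.08686658] [[1.5, -4.2], [-3.6, 3.1], [1.0, -5.6], [-2.6, 0.1], [2.5, -3.8], [-1.5, 1.2], [1.0, 4.0], [0.1, 0.8]]
15.0 [461.81380224 369.152205   243.15113575]
```

Request:
{"api": "carry_out", "payload": {
  "moves": [1,0,0,0,0,0,0,1,0,0,0,0,0,0,1,0,0,0,0,0,0,1,0,0,0,0,0,0,1,0,0,0,0,0,0,1,0,0,0,0,0,0,1,0,0,0,0,0,0,1,0,0,0,0,0,0,1,0,0,0,0,0,0,1,0,0,0,0,0,0]
}}

```text
time_s: 16.0
tool_pos: [461.8, 369.2, 243.2]
tool_rot: [0.98, 0.198, 0.0, -0.0]
ft_force: [-0.2, 0.7, -2.0]
gripper_width: 27.5
grasp_force: 30.0
```

```bash
cat >> h.py <<'E'
def plan(start,t0,T,n,lead,q,v0=(0,0),yaw=22.9):
    "quintic from start to core(t0+T+lead), then follow; n rows in all; prints rows"
    m=int(round(T/.1));e=1e-3
    c=lambda t:mod(q,np.array([t+lead]))[0]
    te=t0+T;p1=c(te);v1=(c(te+e)-c(te-e))/2/e;a1=(c(te+e)+c(te-e)-2*c(te))/e**2
    A=np.array([[1,0,0,0,0,0],[0,1,0,0,0,0],[0,0,2,0,0,0],[1,T,T**2,T**3,T**4,T**5],[0,1,2*T,3*T**2,4*T**3,5*T**4],[0,0,2,6*T,12*T**2,20*T**3]])
    C=np.linalg.solve(A,np.array([start,v0,(0,0),p1,v1,a1]))
    X=[np.array(start)]+[np.array([(k*.1)**i for i in range(6)])@C if k<=m else c(t0+k*.1) for k in range(1,n+1)]
    X=np.array(X);d=np.diff(X,axis=0)
    json.dump(X.tolist(),open('plan.json','w'))
    for i in range(0,n,12):
        r=rows(np.c_[d,0*d[:,0]][i:i+12],yaw,[0]*12)
        print(f'call {i//12}, end cmd',X[min(i+12,n)].round(1));print(', '.join(f'1, {a[0]}, {a[1]}, 0, 0, 0, 0' for a in r))
    print('max step',np.linalg.norm(d,axis=1).max())
E
python3 -c "
from h import *
look(4);q=fit();np.save('q.npy',q);s=arm.observe();t=s['time_s'];print(t,s['tool_pos'])
ph=lambda t:np.degrees(q[2]+q[3]*(t-8)-.5*q[4]*(t-8)**2)%360
print([(round(t+k*.5,1),ph(t+k*.5).round()) for k in range(9)])
print('omega',q[3]-q[4]*(t-8))"
```

```text
[ 5.71079362e+02 -1.13055118e+02  2.01336788e+00  1.27486840e+00
  2.16520134e-02] [0.63652803 0.63618845 0.01854162 0.00862477 0.00183799] 35
[1.89246231 2.00104379] [[0.2, 0.7], [1.7, 0.2], [-1.4, 1.2], [1.7, -4.8], [-3.2, 2.1], [-0.9, -0.7], [-3.0, 2.0], [4.7, -0.8]]
16.8 [461.79125937 369.14775679 243.13404983]
[(16.8, np.float64(350.0)), (17.3, np.float64(21.0)), (17.8, np.float64(52.0)), (18.3, np.float64(82.0)), (18.8, np.float64(112.0)), (19.3, np.float64(142.0)), (19.8, np.float64(171.0)), (20.3, np.float64(200.0)), (20.8, np.float64(229.0))]
omega 1.0843306825448331
```

```bash
python3 -c "
from h import *
q=np.load('q.npy');plan((461.8,369.15),16.8,2.4,24,.08,q)
X=np.array(json.load(open('plan.json')));print(np.hypot(*(X-q[:2]).T).round().tolist())"
```

```text
call 0, end cmd [510.1 183.8]
1, -0.0, 0.0003, 0, 0, 0, 0, 1, -0.0001, 0.0017, 0, 0, 0, 0, 1, -0.0004, 0.0042, 0, 0, 0, 0, 1, -0.0007, 0.0074, 0, 0, 0, 0, 1, -0.0012, 0.011, 0, 0, 0, 0, 1, -0.0017, 0.0148, 0, 0, 0, 0, 1, -0.0023, 0.0185, 0, 0, 0, 0, 1, -0.0029, 0.0218, 0, 0, 0, 0, 1, -0.0036, 0.0248, 0, 0, 0, 0, 1, -0.0042, 0.0271, 0, 0, 0, 0, 1, -0.005, 0.0287, 0, 0, 0, 0, 1, -0.0057, 0.0295, 0, 0, 0, 0
call 1, end cmd [494.1 -49.3]
1, -0.0064, 0.0296, 0, 0, 0, 0, 1, -0.007, 0.0289, 0, 0, 0, 0, 1, -0.0077, 0.0274, 0, 0, 0, 0, 1, -0.0082, 0.0253, 0, 0, 0, 0, 1, -0.0088, 0.0226, 0, 0, 0, 0, 1, -0.0092, 0.0195, 0, 0, 0, 0, 1, -0.0095, 0.0161, 0, 0, 0, 0, 1, -0.0098, 0.0127, 0, 0, 0, 0, 1, -0.0099, 0.0096, 0, 0, 0, 0, 1, -0.0099, 0.007, 0, 0, 0, 0, 1, -0.0097, 0.0052, 0, 0, 0, 0, 1, -0.0094, 0.0046, 0, 0, 0, 0
max step 30.28828025511567
[494.0, 494.0, 493.0, 488.0, 481.0, 470.0, 455.0, 437.0, 415.0, 390.0, 362.0, 333.0, 303.0, 273.0, 243.0, 215.0, 188.0, 165.0, 144.0, 128.0, 115.0, 107.0, 102.0, 100.0, 100.0]
```

Request:
{"api": "carry_out", "payload": {
  "moves": [1,0,0.0003,0,0,0,0,1,-0.0001,0.0017,0,0,0,0,1,-0.0004,0.0042,0,0,0,0,1,-0.0007,0.0074,0,0,0,0,1,-0.0012,0.011,0,0,0,0,1,-0.0017,0.0148,0,0,0,0,1,-0.0023,0.0185,0,0,0,0,1,-0.0029,0.0218,0,0,0,0,1,-0.0036,0.0248,0,0,0,0,1,-0.0042,0.0271,0,0,0,0,1,-0.005,0.0287,0,0,0,0,1,-0.0057,0.0295,0,0,0,0]
}}

```text
time_s: 18.0
tool_pos: [510.3, 181.2, 243.3]
tool_rot: [0.98, 0.198, 0.0, 0.0]
ft_force: [0.8, -0.4, -2.0]
gripper_width: 27.8
grasp_force: 30.0
```

Request:
{"api": "carry_out", "payload": {
  "moves": [1,-0.0064,0.0296,0,0,0,0,1,-0.007,0.0289,0,0,0,0,1,-0.0077,0.0274,0,0,0,0,1,-0.0082,0.0253,0,0,0,0,1,-0.0088,0.0226,0,0,0,0,1,-0.0092,0.0195,0,0,0,0,1,-0.0095,0.0161,0,0,0,0,1,-0.0098,0.0127,0,0,0,0,1,-0.0099,0.0096,0,0,0,0,1,-0.0099,0.007,0,0,0,0,1,-0.0097,0.0052,0,0,0,0,1,-0.0094,0.0046,0,0,0,0]
}}

```text
time_s: 19.2
tool_pos: [493.2, -50.2, 243.2]
tool_rot: [0.98, 0.198, 0.0, -0.0]
ft_force: [0.1, 0.1, -1.7]
gripper_width: 27.8
grasp_force: 30.0
```

```bash
python3 -c "
from h import *
s=arm.observe();t=s['time_s'];q=np.load('q.npy');X=np.array(json.load(open('plan.json')))
print(t,s['tool_pos'],'cmd',X[-1],'core now',mod(q,np.array([t])))"
```

```text
19.2 [493.24349191 -50.16962168 243.16911928] cmd [494.05438363 -49.2808851 ] core now [[499.5731653  -43.14901021]]
```

The arm follows without lag and is now 8 mm ahead of the core, so I have time for one look and will then replan with no lead.

```bash
python3 -c "
from h import *
q=np.load('q.npy');X=np.array(json.load(open('plan.json')))
t=arm.observe()['time_s'];p=arm.get_image('scene')
print('pred',mod(q,np.array([t]))[0])
for n in('core_top','thermometer'): print(n,[(np.round(d['location'],1).tolist(),round(d['confidence'],2)) for d in arm.spot_point(p,n)][:3])
cv2.imwrite('pics/g.png',cv2.resize(cv2.cvtColor(p['frame'][130:250,200:360],cv2.COLOR_RGB2BGR),(640,480)))
s=arm.observe();print(s['time_s'],s['tool_pos'])
plan(X[-1],s['time_s'],.6,72,0.0,q)"
```

```text
pred [499.5731653  -43.14901021]
core_top [([499.3, -44.6, 122.9], 0.91), ([504.2, -184.4, 42.3], 0.21)]
thermometer [([495.5, -49.9, 152.7], 0.9)]
19.35 [493.63026497 -49.75925339 243.26561332]
call 0, end cmd [ 488.5 -169.5]
1, -0.0012, 0.001, 0, 0, 0, 0, 1, -0.0063, 0.0053, 0, 0, 0, 0, 1, -0.011, 0.0098, 0, 0, 0, 0, 1, -0.0123, 0.012, 0, 0, 0, 0, 1, -0.0095, 0.0114, 0, 0, 0, 0, 1, -0.0054, 0.0097, 0, 0, 0, 0, 1, -0.0035, 0.0095, 0, 0, 0, 0, 1, -0.0025, 0.0098, 0, 0, 0, 0, 1, -0.0015, 0.01, 0, 0, 0, 0, 1, -0.0005, 0.0101, 0, 0, 0, 0, 1, 0.0005, 0.01, 0, 0, 0, 0, 1, 0.0015, 0.0099, 0, 0, 0, 0
call 1, end cmd [ 592.6 -210.7]
1, 0.0025, 0.0097, 0, 0, 0, 0, 1, 0.0034, 0.0094, 0, 0, 0, 0, 1, 0.0043, 0.009, 0, 0, 0, 0, 1, 0.0052, 0.0085, 0, 0, 0, 0, 1, 0.006, 0.0079, 0, 0, 0, 0, 1, 0.0067, 0.0073, 0, 0, 0, 0, 1, 0.0074, 0.0065, 0, 0, 0, 0, 1, 0.008, 0.0058, 0, 0, 0, 0, 1, 0.0085, 0.0049, 0, 0, 0, 0, 1, 0.0089, 0.0041, 0, 0, 0, 0, 1, 0.0093, 0.0032, 0, 0, 0, 0, 1, 0.0095, 0.0022, 0, 0, 0, 0
call 2, end cmd [ 669.2 -132.6]
1, 0.0097, 0.0013, 0, 0, 0, 0, 1, 0.0097, 0.0004, 0, 0, 0, 0, 1, 0.
[... 891 characters left out ...]
, -0.0074, -0.0054, 0, 0, 0, 0, 1, -0.0079, -0.0047, 0, 0, 0, 0, 1, -0.0082, -0.0039, 0, 0, 0, 0, 1, -0.0085, -0.0031, 0, 0, 0, 0, 1, -0.0088, -0.0024, 0, 0, 0, 0, 1, -0.0089, -0.0015, 0, 0, 0, 0, 1, -0.009, -0.0007, 0, 0, 0, 0, 1, -0.009, 0.0001, 0, 0, 0, 0
call 5, end cmd [ 471.2 -107.6]
1, -0.0089, 0.0009, 0, 0, 0, 0, 1, -0.0088, 0.0017, 0, 0, 0, 0, 1, -0.0086, 0.0024, 0, 0, 0, 0, 1, -0.0083, 0.0032, 0, 0, 0, 0, 1, -0.008, 0.0039, 0, 0, 0, 0, 1, -0.0076, 0.0046, 0, 0, 0, 0, 1, -0.0071, 0.0052, 0, 0, 0, 0, 1, -0.0066, 0.0058, 0, 0, 0, 0, 1, -0.0061, 0.0064, 0, 0, 0, 0, 1, -0.0055, 0.0069, 0, 0, 0, 0, 1, -0.0048, 0.0073, 0, 0, 0, 0, 1, -0.0042, 0.0077, 0, 0, 0, 0
max step 17.143434514555437
```

View pics/g.png

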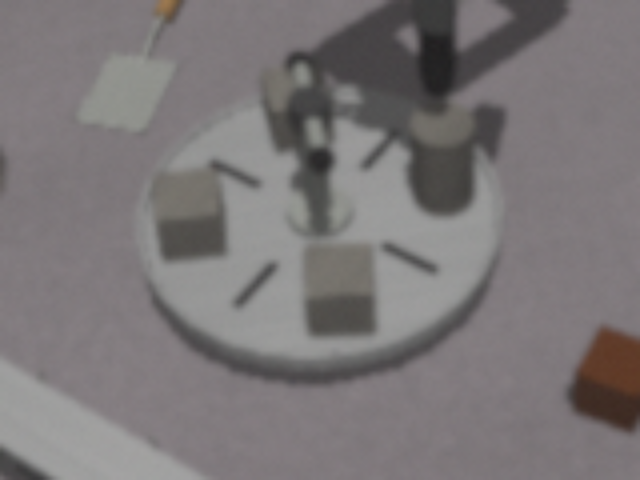

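The prediction matches within 1.5 mm: nose (437,90) just ahead of the core top (442,120) in the crop. My constant-deceleration model would drift over the next 7 s, though, so I'll refit with speed-dependent drag (no time passes) and replan.

```bash
cat >> h.py <<'E'
def mod(q,t):
    tau=t-8;a=.01333*q[4]/.021;r=.375
    ph=q[2]+(q[3]+r)*(1-np.exp(-a*tau))/a-r*tau
    return np.c_[q[0]+100*np.cos(ph),q[1]+100*np.sin(ph)]
E
python3 -c "
from h import *
L=look(0);L.append([19.2,499.3,-44.6,.91,'scene']);json.dump(L,open('log.json','w'))
qo=np.load('q.npy');q=fit();np.save('q.npy',q)
X=json.load(open('plan.json'))
for t in (19.35,23,26.5):
  print(t,mod(q,np.array([t]))[0].round(1), X[int(round((t-19.35)/.1))])
plan(X[0],arm.observe()['time_s'],.6,72,0.0,q)"
```

```text
[ 5.71083069e+02 -1.13113214e+02  2.01232766e+00  1.27698022e+00
  2.19043969e-02] [0.60893092 0.62166815 0.01818933 0.00760746 0.00136433] 36
[1.85847878 1.95664904] [[1.7, 0.1], [-1.4, 1.1], [1.7, -4.9], [-3.1, 2.1], [-0.9, -0.7], [-3.0, 2.0], [4.7, -0.7], [-0.6, 0.5]]
19.35 [488.9 -56.1] [494.05438363462395, -49.280885102634784]
23 [ 670.6 -122.7] [669.1540742794014, -132.58332187430116]
26.5 [ 471.1 -116.2] [472.0810408789557, -98.93660257069746]
call 0, end cmd [ 489.8 -171.4]
1, -0.0013, 0.0011, 0, 0, 0, 0, 1, -0.0065, 0.0055, 0, 0, 0, 0, 1, -0.0113, 0.0102, 0, 0, 0, 0, 1, -0.0125, 0.0124, 0, 0, 0, 0, 1, -0.0096, 0.0118, 0, 0, 0, 0, 1, -0.0053, 0.0099, 0, 0, 0, 0, 1, -0.0034, 0.0097, 0, 0, 0, 0, 1, -0.0024, 0.0099, 0, 0, 0, 0, 1, -0.0013, 0.0101, 0, 0, 0, 0, 1, -0.0003, 0.0102, 0, 0, 0, 0, 1, 0.0007, 0.0101, 0, 0, 0, 0, 1, 0.0017, 0.01, 0, 0, 0, 0
call 1, end cmd [ 596.1 -209.9]
1, 0.0027, 0.0097, 0, 0, 0, 0, 1, 0.0037, 0.0094, 0, 0, 0, 0, 1, 0.0046, 0.009, 0, 0, 0, 0, 1, 0.0055, 0.0084, 0, 0, 0, 0, 1, 0.0063, 0.0078, 0, 0, 0, 0, 1, 0.007, 0.0071, 0, 0, 0, 0, 1, 0.0077, 0.0064,
[... 1149 characters left out ...]
, 1, -0.008, -0.0048, 0, 0, 0, 0, 1, -0.0084, -0.0041, 0, 0, 0, 0, 1, -0.0087, -0.0033, 0, 0, 0, 0, 1, -0.009, -0.0024, 0, 0, 0, 0, 1, -0.0092, -0.0016, 0, 0, 0, 0, 1, -0.0092, -0.0007, 0, 0, 0, 0, 1, -0.0093, 0.0001, 0, 0, 0, 0, 1, -0.0092, 0.001, 0, 0, 0, 0
call 5, end cmd [ 471.4 -120.7]
1, -0.009, 0.0018, 0, 0, 0, 0, 1, -0.0088, 0.0026, 0, 0, 0, 0, 1, -0.0085, 0.0034, 0, 0, 0, 0, 1, -0.0081, 0.0042, 0, 0, 0, 0, 1, -0.0077, 0.0049, 0, 0, 0, 0, 1, -0.0072, 0.0056, 0, 0, 0, 0, 1, -0.0067, 0.0062, 0, 0, 0, 0, 1, -0.0061, 0.0068, 0, 0, 0, 0, 1, -0.0054, 0.0073, 0, 0, 0, 0, 1, -0.0047, 0.0077, 0, 0, 0, 0, 1, -0.004, 0.0081, 0, 0, 0, 0, 1, -0.0032, 0.0084, 0, 0, 0, 0
max step 17.620572799177918
```

Request:
{"api": "carry_out", "payload": {
  "moves": [1,-0.0013,0.0011,0,0,0,0,1,-0.0065,0.0055,0,0,0,0,1,-0.0113,0.0102,0,0,0,0,1,-0.0125,0.0124,0,0,0,0,1,-0.0096,0.0118,0,0,0,0,1,-0.0053,0.0099,0,0,0,0,1,-0.0034,0.0097,0,0,0,0,1,-0.0024,0.0099,0,0,0,0,1,-0.0013,0.0101,0,0,0,0,1,-0.0003,0.0102,0,0,0,0,1,0.0007,0.0101,0,0,0,0,1,0.0017,0.01,0,0,0,0]
}}

```text
time_s: 20.55
tool_pos: [490.2, -172.5, 243.1]
tool_rot: [0.98, 0.198, -0.0, -0.0]
ft_force: [-0.2, 1.1, -2.1]
gripper_width: 27.9
grasp_force: 30.0
```

Request:
{"api": "carry_out", "payload": {
  "moves": [1,0.0027,0.0097,0,0,0,0,1,0.0037,0.0094,0,0,0,0,1,0.0046,0.009,0,0,0,0,1,0.0055,0.0084,0,0,0,0,1,0.0063,0.0078,0,0,0,0,1,0.007,0.0071,0,0,0,0,1,0.0077,0.0064,0,0,0,0,1,0.0083,0.0056,0,0,0,0,1,0.0088,0.0047,0,0,0,0,1,0.0092,0.0038,0,0,0,0,1,0.0095,0.0029,0,0,0,0,1,0.0097,0.0019,0,0,0,0]
}}

```text
time_s: 21.75
tool_pos: [596.8, -210.0, 243.1]
tool_rot: [0.98, 0.198, -0.0, -0.0]
ft_force: [0.3, -0.2, -1.5]
gripper_width: 28.1
grasp_force: 30.0
```

Request:
{"api": "carry_out", "payload": {
  "moves": [1,0.0098,0.001,0,0,0,0,1,0.0099,0,0,0,0,0,1,0.0098,-0.001,0,0,0,0,1,0.0096,-0.0019,0,0,0,0,1,0.0094,-0.0029,0,0,0,0,1,0.009,-0.0038,0,0,0,0,1,0.0086,-0.0046,0,0,0,0,1,0.0081,-0.0054,0,0,0,0,1,0.0082,-0.0069,0,0,0,0,1,0.0075,-0.0077,0,0,0,0,1,0.0068,-0.0083,0,0,0,0,1,0.006,-0.0088,0,0,0,0]
}}

```text
time_s: 22.95
tool_pos: [671.2, -122.9, 243.1]
tool_rot: [0.98, 0.199, -0.0, -0.0]
ft_force: [0.7, -0.6, -1.7]
gripper_width: 27.6
grasp_force: 30.0
```

```bash
python3 -c "
from h import *
q=np.load('q.npy');s=arm.observe();t=s['time_s'];p=arm.get_image('scene')
print(t,s['tool_pos'],'pred',mod(q,np.array([t]))[0])
r=arm.spot_point(p,'core_top');print([(np.round(d['location'],1).tolist(),round(d['confidence'],2)) for d in r][:3])
cv2.imwrite('pics/h.png',cv2.resize(cv2.cvtColor(p['frame'][110:250,200:360],cv2.COLOR_RGB2BGR),(640,560)))
x=r[0]['location'];L=look(0)
if abs(x[2]-125)<12 and np.hypot(*(x[:2]-mod(q,np.array([t]))[0]))<20: L+=[[t,*x[:2],.9,'scene']]*2;json.dump(L,open('log.json','w'))
q=fit();np.save('q.npy',q);print(mod(q,np.array([t]))[0])
s=arm.observe();print(s['time_s'],s['tool_pos'])
X=np.array(json.load(open('plan.json')))
plan(X[36]+np.array([.94*.0024+.34*.0054,.34*.0024-0])*0+np.array([R.from_euler('z',22.9,degrees=True).apply([2.5,2.9,0])[0],R.from_euler('z',22.9,degrees=True).apply([2.5,2.9,0])[1]]),s['time_s'],.3,48,0.0,q)"
```

```text
22.95 [ 671.19227632 -122.89710311  243.13774126] pred [ 670.04467761 -127.48680162]
[([670.5, -129.3, 123.9], 0.65)]
[ 5.71131215e+02 -1.13153126e+02  2.01054007e+00  1.27841402e+00
  2.22226998e-02] [0.58675028 0.6100126  0.01659129 0.00523503 0.0006622 ] 38
[1.78052773 1.8765438 ] [[1.7, -5.0], [-3.2, 2.0], [-0.9, -0.8], [-3.0, 1.9], [4.7, -0.9], [-0.1, 0.9], [-0.6, 0.3], [-0.6, 0.3]]
[ 669.86701503 -129.003736  ]
23.05 [ 671.21639298 -121.96703431  243.19682284]
call 0, end cmd [618.4 -25. ]
1, 0.0018, -0.0045, 0, 0, 0, 0, 1, 0.0054, -0.0147, 0, 0, 0, 0, 1, 0.0033, -0.0122, 0, 0, 0, 0, 1, 0.0012, -0.0095, 0, 0, 0, 0, 1, 0.0003, -0.0095, 0, 0, 0, 0, 1, -0.0006, -0.0095, 0, 0, 0, 0, 1, -0.0015, -0.0094, 0, 0, 0, 0, 1, -0.0024, -0.0092, 0, 0, 0, 0, 1, -0.0032, -0.0089, 0, 0, 0, 0, 1, -0.004, -0.0085, 0, 0, 0, 0, 1, -0.0048, -0.0081, 0, 0, 0, 0, 1, -0.0056, -0.0076, 0, 0, 0, 0
call 1, end cmd [512.9 -31.9]
1, -0.0062, -0.007, 0, 0, 0, 0, 1, -0.0068, -0.0064, 0, 0, 0, 0, 1, -0.0074, -0.0057, 0, 0, 0, 0, 1, -0.0079, -0.005, 0, 0, 0, 0, 1, -0.0083, -0.0042, 0, 0, 0, 0, 1, -0.0086, -0.00
[... 353 characters left out ...]
47, 0, 0, 0, 0, 1, -0.0073, 0.0054, 0, 0, 0, 0, 1, -0.0068, 0.006, 0, 0, 0, 0, 1, -0.0062, 0.0066, 0, 0, 0, 0, 1, -0.0056, 0.0071, 0, 0, 0, 0, 1, -0.0049, 0.0076, 0, 0, 0, 0, 1, -0.0042, 0.008, 0, 0, 0, 0, 1, -0.0035, 0.0083, 0, 0, 0, 0, 1, -0.0027, 0.0086, 0, 0, 0, 0
call 3, end cmd [ 535.  -206.4]
1, -0.0019, 0.0087, 0, 0, 0, 0, 1, -0.0011, 0.0089, 0, 0, 0, 0, 1, -0.0003, 0.0089, 0, 0, 0, 0, 1, 0.0005, 0.0089, 0, 0, 0, 0, 1, 0.0012, 0.0088, 0, 0, 0, 0, 1, 0.002, 0.0086, 0, 0, 0, 0, 1, 0.0028, 0.0084, 0, 0, 0, 0, 1, 0.0035, 0.0081, 0, 0, 0, 0, 1, 0.0042, 0.0078, 0, 0, 0, 0, 1, 0.0048, 0.0073, 0, 0, 0, 0, 1, 0.0054, 0.0069, 0, 0, 0, 0, 1, 0.006, 0.0064, 0, 0, 0, 0
max step 15.694280659728642
```

Core at 22.95 s was within 2 mm of the prediction. I'll continue straight through, evening out the first catch-up rows.

Request:
{"api": "carry_out", "payload": {
  "moves": [1,0.0043,-0.0115,0,0,0,0,1,0.0037,-0.0104,0,0,0,0,1,0.0025,-0.0095,0,0,0,0,1,0.0012,-0.0095,0,0,0,0,1,0.0003,-0.0095,0,0,0,0,1,-0.0006,-0.0095,0,0,0,0,1,-0.0015,-0.0094,0,0,0,0,1,-0.0024,-0.0092,0,0,0,0,1,-0.0032,-0.0089,0,0,0,0,1,-0.004,-0.0085,0,0,0,0,1,-0.0048,-0.0081,0,0,0,0,1,-0.0056,-0.0076,0,0,0,0]
}}

```text
time_s: 24.25
tool_pos: [617.6, -24.6, 243.2]
tool_rot: [0.98, 0.198, -0.0, 0.0]
ft_force: [0.4, 0.4, -0.9]
gripper_width: 27.9
grasp_force: 30.0
```

Request:
{"api": "carry_out", "payload": {
  "moves": [1,-0.0062,-0.007,0,0,0,0,1,-0.0068,-0.0064,0,0,0,0,1,-0.0074,-0.0057,0,0,0,0,1,-0.0079,-0.005,0,0,0,0,1,-0.0083,-0.0042,0,0,0,0,1,-0.0086,-0.0034,0,0,0,0,1,-0.0089,-0.0026,0,0,0,0,1,-0.0091,-0.0018,0,0,0,0,1,-0.0092,-0.0009,0,0,0,0,1,-0.0092,-0.0001,0,0,0,0,1,-0.0092,0.0008,0,0,0,0,1,-0.009,0.0016,0,0,0,0]
}}

```text
time_s: 25.45
tool_pos: [512.2, -32.3, 243.2]
tool_rot: [0.98, 0.198, 0.0, 0.0]
ft_force: [-0.4, -0.5, -1.6]
gripper_width: 27.7
grasp_force: 30.0
```

Request:
{"api": "carry_out", "payload": {
  "moves": [1,-0.0088,0.0024,0,0,0,0,1,-0.0086,0.0032,0,0,0,0,1,-0.0082,0.004,0,0,0,0,1,-0.0078,0.0047,0,0,0,0,1,-0.0073,0.0054,0,0,0,0,1,-0.0068,0.006,0,0,0,0,1,-0.0062,0.0066,0,0,0,0,1,-0.0056,0.0071,0,0,0,0,1,-0.0049,0.0076,0,0,0,0,1,-0.0042,0.008,0,0,0,0,1,-0.0035,0.0083,0,0,0,0,1,-0.0027,0.0086,0,0,0,0]
}}

```text
time_s: 26.65
tool_pos: [472.2, -128.0, 243.1]
tool_rot: [0.98, 0.198, 0.0, -0.0]
ft_force: [-0.5, 0.3, -2.3]
gripper_width: 27.7
grasp_force: 30.0
```

Request:
{"api": "carry_out", "payload": {
  "moves": [1,-0.0019,0.0087,0,0,0,0,1,-0.0011,0.0089,0,0,0,0,1,-0.0003,0.0089,0,0,0,0,1,0.0005,0.0089,0,0,0,0,1,0.0012,0.0088,0,0,0,0,1,0.002,0.0086,0,0,0,0,1,0.0028,0.0084,0,0,0,0,1,0.0035,0.0081,0,0,0,0,1,0.0042,0.0078,0,0,0,0,1,0.0048,0.0073,0,0,0,0,1,0.0054,0.0069,0,0,0,0,1,0.006,0.0064,0,0,0,0]
}}

```text
time_s: 27.85
tool_pos: [535.8, -206.9, 243.1]
tool_rot: [0.98, 0.198, 0.0, -0.0]
ft_force: [0.4, -0.9, -1.2]
gripper_width: 27.9
grasp_force: 30.0
```

```bash
python3 -c "
from h import *
q=np.load('q.npy');s=arm.observe();t=s['time_s'];X=np.array(json.load(open('plan.json')))
print(t,s['tool_pos'],'pred',mod(q,np.array([t]))[0])
plan(X[-1],t,.1,16,0.0,q,v0=(mod(q,np.array([t+.01]))[0]-mod(q,np.array([t]))[0])*100)"
```

```text
27.85 [ 535.76034296 -206.90417932  243.11061545] pred [ 535.02787784 -206.40841539]
call 0, end cmd [ 633.  -191.7]
1, 0.0065, 0.0058, 0, 0, 0, 0, 1, 0.007, 0.0052, 0, 0, 0, 0, 1, 0.0074, 0.0046, 0, 0, 0, 0, 1, 0.0078, 0.0039, 0, 0, 0, 0, 1, 0.0081, 0.0032, 0, 0, 0, 0, 1, 0.0083, 0.0025, 0, 0, 0, 0, 1, 0.0084, 0.0018, 0, 0, 0, 0, 1, 0.0086, 0.001, 0, 0, 0, 0, 1, 0.0086, 0.0003, 0, 0, 0, 0, 1, 0.0086, -0.0005, 0, 0, 0, 0, 1, 0.0085, -0.0012, 0, 0, 0, 0, 1, 0.0083, -0.0019, 0, 0, 0, 0
call 1, end cmd [ 655.7 -166.5]
1, 0.0081, -0.0026, 0, 0, 0, 0, 1, 0.0079, -0.0033, 0, 0, 0, 0, 1, 0.0075, -0.0039, 0, 0, 0, 0, 1, 0.0072, -0.0045, 0, 0, 0, 0
max step 8.734564120927699
```

Two more calls so that a full six seconds also follow the mid-course look, then a check.

Request:
{"api": "carry_out", "payload": {
  "moves": [1,0.0065,0.0058,0,0,0,0,1,0.007,0.0052,0,0,0,0,1,0.0074,0.0046,0,0,0,0,1,0.0078,0.0039,0,0,0,0,1,0.0081,0.0032,0,0,0,0,1,0.0083,0.0025,0,0,0,0,1,0.0084,0.0018,0,0,0,0,1,0.0086,0.001,0,0,0,0,1,0.0086,0.0003,0,0,0,0,1,0.0086,-0.0005,0,0,0,0,1,0.0085,-0.0012,0,0,0,0,1,0.0083,-0.0019,0,0,0,0]
}}

```text
time_s: 29.05
tool_pos: [633.8, -191.5, 243.1]
tool_rot: [0.98, 0.198, -0.0, -0.0]
ft_force: [0.3, -0.5, -2.4]
gripper_width: 27.7
grasp_force: 30.0
```

Request:
{"api": "carry_out", "payload": {
  "moves": [1,0.0081,-0.0026,0,0,0,0,1,0.0079,-0.0033,0,0,0,0,1,0.0075,-0.0039,0,0,0,0,1,0.0072,-0.0045,0,0,0,0]
}}

```text
time_s: 29.45
tool_pos: [656.3, -166.2, 243.1]
tool_rot: [0.98, 0.199, -0.0, -0.0]
ft_force: [-0.2, 0.2, -1.8]
gripper_width: 27.8
grasp_force: 30.0
```

```bash
python3 -c "
from h import *
q=np.load('q.npy');s=arm.observe();t=s['time_s']
p=arm.get_image('scene')
print(t,s['tool_pos'],'pred',mod(q,np.array([t]))[0])
for n in('core_top','thermometer'): print(n,[(np.round(d['location'],1).tolist(),round(d['confidence'],2)) for d in arm.spot_point(p,n)][:3])
print(arm.observe()['time_s'])
cv2.imwrite('pics/i.png',cv2.resize(cv2.cvtColor(p['frame'][110:250,200:360],cv2.COLOR_RGB2BGR),(640,560)))"
```

```text
29.45 [ 656.32342626 -166.21970192  243.10033226] pred [ 655.68728804 -166.54105103]
core_top [([656.5, -164.9, 123.7], 0.55)]
thermometer [([654.5, -166.6, 154.5], 0.62)]
29.6
```

View pics/i.png

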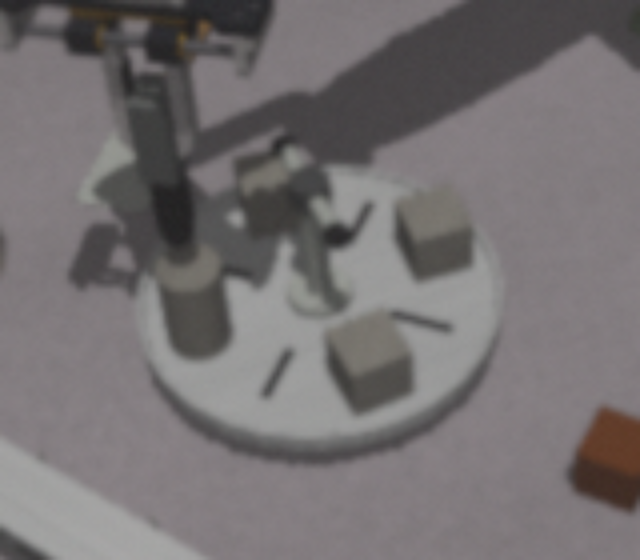

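Nose (177,245) sits right over the core's top (190,265), and all specimens are standing. The hold is done, so I'll lift and return.

Request:
{"api": "carry_out", "payload": {
  "moves": [1,0,0,-0.03,0,0,0,1,0,0,-0.04,0,0,0,1,0.0007,-0.014,0,0,0,0,1,0.0016,-0.03,0,0,0,0,1,0.0024,-0.045,0,0,0,0,1,0.0024,-0.045,0,0,0,0,1,0.0024,-0.045,0,0,0,0,1,0.0024,-0.045,0,0,0,0,1,0.0024,-0.045,0,0,0,0,1,0.0024,-0.045,0,0,0,0,1,0.0024,-0.045,0,0,0,0,1,0.0024,-0.045,0,0,0,0]
}}

```text
time_s: 30.8
tool_pos: [516.8, 215.1, 312.4]
tool_rot: [0.98, 0.198, -0.0, 0.0]
ft_force: [0.6, 0.4, -2.6]
gripper_width: 27.9
grasp_force: 30.0
```

Request:
{"api": "carry_out", "payload": {
  "moves": [1,0.0024,-0.045,0,0,0,0,1,0.0024,-0.045,0,0,0,0,1,0.0021,-0.04,0,0,0,0,1,0.0012,-0.024,0,0,0,0,1,0.0006,-0.011,0,0,0,0,1,0,0,0,0,0,0,1,0,0,0,0,0,0,1,0,0,0,0,0,0,1,0,0,0,0,0,0]
}}

```text
time_s: 31.7
tool_pos: [463.1, 367.8, 313.2]
tool_rot: [0.98, 0.197, 0.0, 0.0]
ft_force: [0.4, -0.5, -2.2]
gripper_width: 28.0
grasp_force: 30.0
```

```bash
python3 -c "
from h import *
s=arm.observe();print(s['time_s'],s['tool_pos'],totool(np.array([461.8,369.15,100.4])-s['tool_pos'],s['tool_rot']),R.from_quat(s['tool_rot']).as_matrix().round(4)[:,2],s['wrist_torque'])"
```

```text
31.7 [463.08904347 367.83212992 313.17893961] [ -0.69342063  -1.78580682 212.77830157] [ 2.e-04 -3.e-04 -1.e+00] [0.01454457 0.02459719 0.0068314 ]
```

Request:
{"api": "carry_out", "payload": {
  "moves": [1,-0.0007,-0.0018,0.025,0,0,0,1,0,0,0.04,0,0,0,1,0,0,0.04,0,0,0,1,0,0,0.025,0,0,0,1,0,0,0.015,0,0,0,1,0,0,0.015,0,0,0,1,0,0,0.015,0,0,0,1,0,0,0.015,0,0,0,1,0,0,0.012,0,0,0,1,0,0,0.007,0,0,0,1,0,0,0,0,0,0,1,0,0,0,0,0,0]
}}

```text
time_s: 32.9
tool_pos: [461.4, 370.7, 104.5]
tool_rot: [0.98, 0.198, 0.0, -0.0]
ft_force: [0.1, -0.3, -1.8]
gripper_width: 27.8
grasp_force: 30.0
```

```bash
python3 -c "
from h import *
s=arm.observe();print(s['time_s'],s['tool_pos'],s['ft_force'],s['wrist_torque'],s['grasp_force'],s['gripper_width'])"
```

```text
32.9 [461.36197375 370.68888901 104.49002096] [ 0.05981286 -0.26239717 -1.83577904] [-0.04323674 -0.04080096 -0.08597995] 29.995529651641846 27.801676648131686
```

Request:
{"api": "carry_out", "payload": {
  "moves": [1,0,0,0.002,0,0,0,1,0,0,0.0015,0,0,0,1,0,0,0,0,0,0],
  "force": 10
}}

```text
time_s: 33.2
tool_pos: [461.1, 370.5, 100.8]
tool_rot: [0.98, 0.198, 0.0, -0.0]
ft_force: [-0.5, 0.1, -2.3]
gripper_width: 28.0
grasp_force: 10.0
```

Request:
{"api": "carry_out", "payload": {
  "moves": [0.6,0,0,0,0,0,0,0.4,0,0,0,0,0,0,0.2,0,0,0,0,0,0,0,0,0,0,0,0,0,0,0,0,0,0,0,0,0,0,0,0,0,0,0,0,0,0,0,0,0,0]
}}

```text
time_s: 33.9
tool_pos: [461.0, 370.5, 100.6]
tool_rot: [0.98, 0.198, -0.0, 0.0]
ft_force: [0.3, -1.2, 0.1]
gripper_width: 80.6
grasp_force: 0.0
```

```bash
python3 -c "
from h import *
s=arm.observe();print(s['time_s'],s['tool_pos'],s['ft_force'],s['grasp_force'],s['gripper_width'])"
```

```text
33.9 [461.00155131 370.4521123  100.63579772] [ 0.29707267 -1.20892889  0.12552098] 0.0 80.5913982211089
```

Request:
{"api": "carry_out", "payload": {
  "moves": [0,0,0,0,0,0,0,0,0,0,-0.02,0,0,0,0,0,0,-0.04,0,0,0,0,0,0,-0.045,0,0,0,0,0,0,-0.04,0,0,0,0,0,0,-0.015,0,0,0,0,0,0,0,0,0,0,0,0,0,0,0,0,0]
}}

```text
time_s: 34.7
tool_pos: [460.2, 369.9, 258.7]
tool_rot: [0.98, 0.198, -0.001, 0.0]
ft_force: [1.0, -0.8, -0.3]
gripper_width: 94.0
grasp_force: 0.0
```

```bash
python3 -c "
from h import *
s=arm.observe();w=arm.get_image('wrist');p=arm.get_image('scene')
T=np.eye(4);T[:3,:3]=R.from_quat(s['tool_rot']).as_matrix();T[:3,3]=s['tool_pos']
print(s['tool_pos'],[(np.round(d['location'],1).tolist(),round(d['confidence'],2)) for n in('thermometer','stand') for im in (w,p) for d in arm.spot_point(im,n)[:1]],arm.observe()['time_s'])
a=p['frame'][100:300,180:500];b=w['frame'][80:280,160:480]
cv2.imwrite('pics/j.png',cv2.resize(cv2.cvtColor(np.vstack([a,b]),cv2.COLOR_RGB2BGR),None,fx=1.5,fy=1.5))"
```

```text
[460.18416578 369.94752892 258.66427067] [([463.0, 370.2, 11.1], 0.56), ([462.7, 372.4, 10.0], 0.76), ([458.7, 366.8, -1.1], 0.59), ([457.9, 372.4, 0.6], 0.83)] 35.0
```

View pics/j.png

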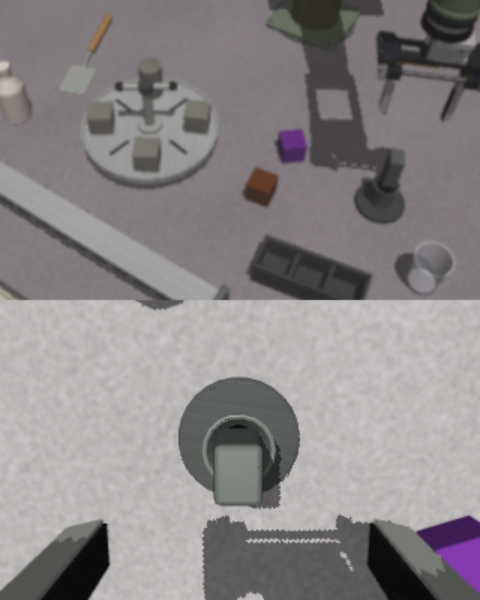

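The thermometer stands upright and released in its stand (238,465 in the lower view). Three cubes and the core are on the table, with the core partly hidden behind the handle at (150,70). The bystanders are undisturbed, so I'm handing in.

```bash
python3 -c "
from plant import arm
print(arm.finish_job())"
```

```text
the job is handed in; nothing more can be done
None
```

The job is handed in, with no verdict returned: the table was pushed to about 1.27 rad/s, the nose stayed within a few mm of the core's centre for about 9 s (about 10 mm off at most, briefly, around one mid-way look), and the thermometer is back in its stand, released, with all specimens standing.

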